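# Close the split pump housing and hold it shut

## Robot

A 6-joint arm with a two-finger parallel gripper is mounted at the origin on the work surface. World frame = base frame: x ahead of the robot, y to its left, z up, the work surface at z = 0. Lengths are in m, angles in rad, forces in N, time in s.
With the tool pointing down it reaches from about 0.35 to 0.975 m from the base axis. Payload 7.1 kg.
Tool frame: the origin (TCP) lies midway between the tips of the shut fingers; the grasp point (between the pads) lies 19 mm behind it; z points along the fingers, y is the line along which they close (so a half turn about z gives the same grasp; the last joint's range is limited). The gripper opens to 88 mm and grips with 3 to 60 N. Pads are 20 mm wide; open, the fingers measure 115 mm over their backs; the gripper's body (75 mm by 178 mm) begins 61 mm behind the grasp point.
Start: joints at [-1.122, 0.423, 1.63, -0, 1.089, -0.019], TCP at [0.282, -0.558, 0.187] pointing down, gripper open.
Joint ranges: [-3, 3], [-0.9, 2.11], [0.09, 2.58], [-1.31, 4.45], [0.11, 2.69], [-2.54, 2.54]. Speed limits (rad/s): [2.39, 2.39, 3.01, 3.14, 3.14, 3.14].

## Interface

Orientations are given as a 3x3 rotation matrix whose columns are the frame's x, y, z axes.
In Python, from cell import get_obs, capture, calibration, sign_off, search_frame, trace gives the robot as it stands.
- The arm moves only by the tool send_rows, never from a script. Its argument "steps" is a list that holds one entry, the list of rows, each a list of 7 numbers: the shift along the world's x, y, z in m, then the turn, a rotation vector about the world's x, y, z in degrees, then the opening, from 0 (shut) to 1 (fully open). A call has 1 to 8 rows; each row is the pose to reach, as a shift and turn from the pose commanded when the call began; what a row does not reach only later rows make up. A row lasts 1/10 s, in which the tool goes at most 50 mm and 8.59 degrees, less where a joint would pass 70% of its speed; a pose out of reach is approached as far as the arm can. A call with a gripper value outside its range is refused whole. The fingers move at their own pace and stop on an object; "grip_force" is the grip in N (left out, the last holds). Time passes only in rows, so rows that repeat a pose let the fingers close. It gives the time, the measured TCP pose, the force, the opening and the grip force at its end, in the units of the state.
- get_obs(): the state, without advancing time (a new reading comes with each control period).
- capture(name): name is "scene" or "side" or "wrist"; returns (picture, depth): 384x512x3 uint8, red, green, blue; 384x512 float32, m along the optical axis (not along the pixel's ray), 0 where there is no reading.
- calibration(name): a dict with "mtx" (3x3 intrinsics, pixels), "xyz" and "orientation" of the camera in the world. Camera axes: x right, y down, z forward; pixel columns grow to the right and rows downward; lengths in m; the calibration is good to about 2 mm. A picture is of the moment at which its call begins: read the wrist's pose just before it. calibration takes no time and is no camera call; for the wrist camera it gives the pose at the moment of the call.
- sign_off(): hands the job in; it is judged then, once.
Trained networks look in the newest picture that a camera, given by its name, has taken for a name from the list of things; names that differ only in an ending like _2 or _b are one class to them, and where a whole thing is asked for, a point or a joint stands for the part that bears it (a point fixed in the world has none). Each returns a list of dicts, best first, with "conf" (0 to 1); they miss things now and then, are a little off and sometimes report something else, mostly with a low value. They report only what shows in the picture. A call takes as long as a camera call. They do not tell look-alikes from the thing itself.
- search_frame(name, camera): "centre" ([x, y, z] in m, in world coordinates, good to about 4 mm: the middle of the surface that is visible of it).
- trace(name, camera): "mask" (384x512 bool, what is visible of it).
The state is a dict: "time_s": time; "joint_positions": joint angles; "qvel": joint speeds; "joint_torque": joint torques, N m; "position": TCP position; "tcp_rot": TCP orientation; "force": force on the tool from outside, world axes, zero at the start; "ft_torque": the same for the moment, N m; "grip_width": finger opening in m; "finger_force": force on a finger pad.
Only numpy, scipy, OpenCV 4.12 (cv2) and the standard library are available. Lean on these libraries where they do the work, as an engineer would, in place of code of your own. Each camera call takes 0.05 s, during which the arm holds its last target. There are 200 camera calls.

## Task

I am about to screw the cover onto the pump body that is bolted to the bench, so please hold it shut for me. First take the piece of square tube off the pump body and leave it in the grey open tray; then set the loose cover on the body's two dowels, either way round, and press it down against the spring until the two halves meet flush all round. Finish while still holding it pressed shut with the gripper, do not let go, and leave the other things on the bench where they are.

Things in the scene. Friction and masses are not known exactly. Their poses are not given: they have to be found in the camera images.
- pump_body: lower half of a split pump housing in bare cast aluminium, bolted to the bench and immovable: block 134 (its x) x 80 (its y) x 50 mm high, with a low mounting foot 12 mm high that reaches +-90 mm along x. Two steel dowels stand on the flat top face at x = +-48 mm, y = 0: 10 mm diameter, 22 mm high, the upper 7 mm tapering to a 4 mm nose. Origin: centre of the underside on the bench; z up
- pump_face (a point): centre of the flat top (parting) face of the pump body, 50 mm above the bench, midway between the dowels
- plunger (a joint): round flat steel spring plunger, 32 mm diameter, in the middle of the top face; value = how far it is pushed down (m): 0 = standing 8 mm proud of the face (as at the start), 0.008 = flush. The spring pushes up with 5.5 N at 0 and 13.5 N when flush, so the cover's own weight leaves it 8 mm open; 8 to 10 N more closes it
- pump_cover: loose upper half, cast aluminium, about 0.45 kg, lying right way up on the bench: plate 134 (x) x 80 (y) x 18 mm, two 12 mm through holes at x = +-48 mm, y = 0, central grip boss on top 50 (x) x 24 (y) mm, boss top 49 mm above the underside. Symmetric under a half turn. Origin: centre of the underside. Closed, it coincides with point pump_face, x axis along the body's x
- offcut: piece of steel square tube, 30 x 30 mm, 90 mm long (its x), 3 mm wall, about 0.22 kg; lies across the middle of the pump body on the plunger (underside 58 mm above the bench), roughly crosswise to the line of the dowels. Origin: centre of its underside
- offcut_center (a point): centre of the square tube, 15 mm above its underside
- tray: fixed grey sheet-metal open tray, 150 x 150 mm outside, 45 mm high, 4 mm walls and floor, empty; origin: centre of its underside, z up. The tray and the cover are to the left and right of the pump body, one on each hand, either way
- bearing_ring: bystander: steel bearing ring lying flat, 52 mm outside diameter, 16 mm high; origin centre of underside
- pipe_stub: bystander: short round steel pipe standing on end, 42 mm diameter, 60 mm high; origin centre of underside
- wrench: bystander: wrench 160 mm long lying flat along its x; origin near its middle, underside
- flask: bystander: blue drinking flask with white cap, 80 mm diameter, 240 mm tall; origin centre of underside
- tin: bystander: closed steel tin, 70 mm diameter, 90 mm tall; origin centre of underside
Not all that is in view belongs to the job. What is shaped like the pump_body but green or orange is not meant.

How it is judged:
By the outcome, as a careful person would: the job done as asked, in the order asked, and still so for the second after the job is handed in, while the arm keeps its last pose, push and grip.
It also fails if it takes over 64 s, if anything falls off the work surface, if the arm or the gripper's body presses on something with over 40 N, if the wrist force passes 120 N, or if a joint passes its speed limit or range.

## Working session

There is one attempt and no reset: what is moved stays moved. The work goes in short steps, Python scripts to look and compute and a tool call to move; the robot and the scene stay as the last step left them, time stands still between calls to the robot, and variables do not carry over. Pictures are saved under pics/ and viewed, at most 10 in all, crops included, and the job is handed in when it is done.

Besides the shell and the picture viewer there is one more tool, called after "Call:" as name(argument=value, ...) on one line, values as JSON. send_rows: Moves the arm, as the interface text tells. Its arguments: {"type":"object","properties":{"steps":{"type":"array","items":{"type":"array","items":{"type":"array","items":{"type":"number"}}}},"grip_force":{"type":"number"}},"required":["steps"]}

```bash
mkdir -p pics; python3 - <<'E'
from cell import *
import cv2, numpy as np
o=get_obs(); print(o)
ims=[]
for c in ("scene","side"):
    p,d=capture(c); cv2.imwrite(f"pics/{c}0.png",p[:,:,::-1]); np.save(f"{c}0.npy",d)
    for n in ("pump_body","pump_cover","offcut","tray"):
        print(c,n,[(np.round(r["centre"],3).tolist(),round(r["conf"],2)) for r in search_frame(n,c)[:3]])
E
```

```text
{'time_s': 0.0, 'joint_positions': array([-1.12201688e+00,  4.23865347e-01,  1.63069457e+00,  6.55886299e-06,
        1.08858363e+00, -1.90063539e-02]), 'qvel': array([ 0.00198504, -0.00066275,  0.00076095, -0.00079214, -0.00134292,
        0.00073036]), 'joint_torque': array([ 1.11344601e-03, -5.44620681e+01, -2.73670292e+01,  6.43873634e-02,
        2.27792328e-02, -1.12307032e-04]), 'position': array([ 0.28157402, -0.55729121,  0.18648464]), 'tcp_rot': array([[ 8.92570269e-01,  4.50907828e-01, -6.67644215e-04],
       [ 4.50908321e-01, -8.92569172e-01,  1.39984012e-03],
       [ 3.52802259e-05, -1.55050201e-03, -9.99998797e-01]]), 'force': array([-0.41807593,  0.2700626 , -0.1627714 ]), 'ft_torque': array([ 0.00319572, -0.01619105,  0.02093314]), 'finger_force': 0.0, 'grip_width': 0.08774289525224098}
scene pump_body [([0.361, -0.216, 0.05], 0.81), ([0.59, 0.05, 0.052], 0.72), ([0.345, 0.268, 0.048], 0.71)]
scene pump_cover [([0.551, -0.268, 0.018], 0.63), ([0.556, 0.044, 0.088], 0.54)]
scene offcut [([0.553, 0.042, 0.087], 0.71), ([0.378, -0.079, 0.038], 0.61)]
scene tray [([0.548, 0.298, 0.007], 0.57)]
side pump_body [([0.316, 0.269, 0.051], 0.76), ([0.344, -0.208, 0.049], 0.72), ([0.521, 0.047, 0.044], 0.61)]
side pump_cover [([0.541, -0.273, 0.018], 0.66)]
side offcut [([0.545, 0.042, 0.089], 0.61)]
side tray [([0.563, 0.294, 0.0], 0.82)]
```

View pics/scene0.png

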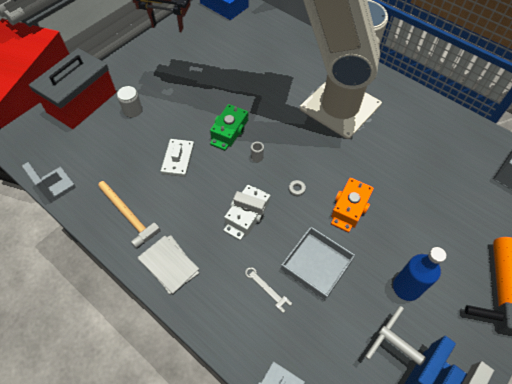

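View pics/side0.png

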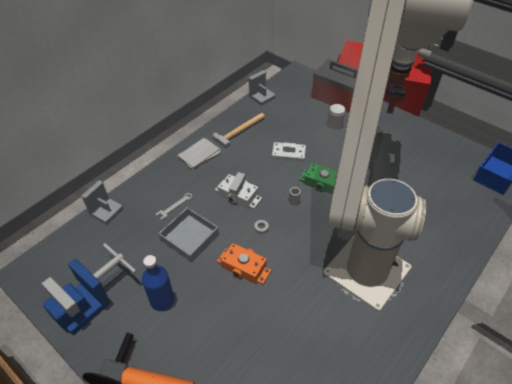

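Scene view: the bare aluminium body with the tube across it is at (245,208), the cover at (177,157) and the tray at (317,262). The green (229,127) and orange (352,204) bodies are decoys. I'll fit poses from the depth data.

```bash
cat > h.py <<'E'
from cell import *
import cv2, numpy as np
def cloud(c,d,cal=None):
    k=cal or calibration(c); K=np.array(k["mtx"]); R=np.array(k["orientation"]); t=np.array(k["xyz"])
    v,u=np.mgrid[:d.shape[0],:d.shape[1]]
    P=np.stack([(u-K[0,2])/K[0,0]*d,(v-K[1,2])/K[1,1]*d,d],-1)@R.T+t
    P[d==0]=np.nan; return P
def rect(P,c,r,z0,z1):
    m=(np.hypot(P[...,0]-c[0],P[...,1]-c[1])<r)&(P[...,2]>z0)&(P[...,2]<z1)
    q=P[m]
    if len(q)<8: return len(q)
    (x,y),(w,h),a=cv2.minAreaRect((q[:,:2]*1000).astype(np.float32))
    if w<h: w,h,a=h,w,a+90
    return len(q),round(x),round(y),round(w),round(h),"long axis deg",round((a+90)%180-90,1),"z",round(float(np.median(q[:,2])),4)
E
python3 - <<'E'
from h import *
for c in ("scene","side"):
    P=cloud(c,np.load(f"{c}0.npy"))
    print(c)
    for n,ce,r,a,b in (("body",(.555,.044),.09,.042,.056),("foot",(.555,.044),.13,.006,.056),("offcut",(.555,.044),.08,.078,.1),("cover",(.548,-.27),.1,.012,.06),("boss",(.548,-.27),.06,.04,.06),("tray",(.55,.297),.13,.03,.055)):
        print(n,rect(P,ce,r,a,b))
E
```

```text
scene
body (679, 556, 37, 137, 99, 'long axis deg', 6.8, 'z', 0.0506)
foot (1120, 551, 48, 254, 221, 'long axis deg', 41.5, 'z', 0.0479)
offcut (329, 552, 42, 91, 34, 'long axis deg', -69.8, 'z', 0.0882)
cover (827, 549, -277, 138, 83, 'long axis deg', 32.6, 'z', 0.0192)
boss (109, 547, -276, 55, 26, 'long axis deg', 30.7, 'z', 0.049)
tray (526, 554, 299, 153, 151, 'long axis deg', 3.7, 'z', 0.0433)
side
body (392, 553, 31, 139, 95, 'long axis deg', 12.9, 'z', 0.0499)
foot (803, 546, 50, 250, 226, 'long axis deg', 45.4, 'z', 0.0404)
offcut (170, 552, 36, 94, 34, 'long axis deg', -68.5, 'z', 0.088)
cover (460, 545, -272, 141, 105, 'long axis deg', 34.1, 'z', 0.0197)
boss (65, 545, -279, 46, 35, 'long axis deg', 39.7, 'z', 0.0493)
tray (417, 553, 296, 156, 154, 'long axis deg', 3.6, 'z', 0.0411)
```

Call:
send_rows(steps=[[[0.02,0.043,0.008,0,0,6,1],[0.04,0.086,0.016,0,0,12,1],[0.06,0.129,0.024,0,0,18,1],[0.08,0.172,0.032,0,0,24,0.9],[0.1,0.215,0.04,0,0,30,0.8],[0.12,0.258,0.048,0,0,36,0.7],[0.14,0.301,0.056,0,0,42,0.6],[0.14,0.301,0.056,0,0,42,0.5]]])

```text
time_s: 1.3
position: [0.424, -0.2529, 0.2445]
tcp_rot: [[0.354, 0.935, 0.002], [0.935, -0.354, 0.0], [0.001, 0.002, -1.0]]
force: [0.3, -0.6, 0.0]
grip_width: 0.0511
finger_force: 0.0
```

Call:
send_rows(steps=[[[0.018,0.042,0,0,0,6,0.5],[0.036,0.084,0,0,0,12,0.5],[0.054,0.126,0,0,0,18,0.5],[0.072,0.168,0,0,0,24,0.5],[0.09,0.21,0,0,0,30,0.5],[0.108,0.252,0,0,0,36,0.5],[0.13,0.297,0,0,0,42,0.5],[0.13,0.297,0,0,0,42,0.5]]])

```text
time_s: 2.1
position: [0.5541, 0.044, 0.2432]
tcp_rot: [[-0.361, 0.933, 0.002], [0.933, 0.361, 0.001], [0.0, 0.002, -1.0]]
force: [0.0, -0.4, -0.4]
grip_width: 0.0441
finger_force: 0.0
```

```bash
cat > w.py <<'E'
from h import *
import sys
def look(name):
    k=calibration("wrist"); o=get_obs(); p,d=capture("wrist"); cv2.imwrite(f"pics/{name}.png",p[:,:,::-1])
    R=o["tcp_rot"]; print("t",o["time_s"],"tcp",np.round(o["position"],4),"yaw y-axis",round(np.degrees(np.arctan2(R[1,1],R[0,1])),1),"tilt",np.round(R[:,2],3),"g",round(o["grip_width"],4),"F",np.round(o["force"],1))
    print("cam",np.round(k["xyz"],3)); P=cloud("wrist",d,k); np.save(f"{name}.npy",P); return p,P,k
E
python3 - <<'E'
from w import *
p,P,k=look("w1")
for n,ce,r,a,b in (("body",(.555,.044),.1,.045,.054),("foot",(.555,.044),.13,.006,.054),("offcut",(.555,.044),.08,.083,.1),("dowels",(.555,.044),.08,.062,.076)):
    print(n,rect(P,ce,r,a,b))
E
```

```text
t 2.1 tcp [0.5541 0.044  0.2432] yaw y-axis 21.2 tilt [ 0.002  0.001 -1.   ] g 0.0441 F [ 0.  -0.4 -0.4]
cam [0.53  0.106 0.441]
body (3456, 555, 35, 134, 80, 'long axis deg', 9.5, 'z', 0.05)
foot (4398, 555, 35, 180, 101, 'long axis deg', 9.6, 'z', 0.0497)
offcut (1489, 552, 40, 90, 30, 'long axis deg', -70.4, 'z', 0.0881)
dowels (77, 551, 58, 105, 56, 'long axis deg', 9.6, 'z', 0.0673)
```

View pics/w1.png

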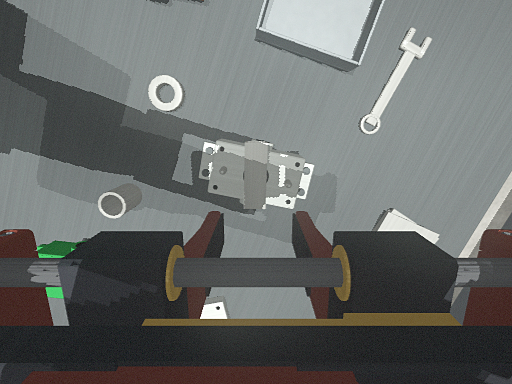

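Wrist view: tube at (256,175) across the body, dowels at about (213,172) and (287,183), clear of the half-open fingers. I'm descending now.

Call:
send_rows(steps=[[[-0.001,-0.002,-0.045,0,0,-1,0.5],[-0.002,-0.004,-0.09,0,0,-1.6,0.5],[-0.002,-0.004,-0.13,0,0,-1.6,0.5],[-0.002,-0.004,-0.16,0,0,-1.6,0.5],[-0.002,-0.004,-0.177,0,0,-1.6,0.5],[-0.002,-0.004,-0.177,0,0,-1.6,0.5],[-0.002,-0.004,-0.177,0,0,-1.6,0.2],[-0.002,-0.004,-0.177,0,0,-1.6,0.2]]], grip_force=30)

```text
time_s: 2.95
position: [0.5508, 0.0355, 0.0676]
tcp_rot: [[-0.328, 0.945, 0.002], [0.945, 0.328, -0.0], [-0.001, 0.002, -1.0]]
force: [0.8, -0.7, -0.8]
grip_width: 0.0313
finger_force: 0.0
```

Call:
send_rows(steps=[[[0,0,0,0,0,0,0.2],[0,0,0,0,0,0,0.2],[0,0,0,0,0,0,0.2],[0,0,0.02,0,0,0,0.2],[0,0,0.05,0,0,0,0.2],[0,0,0.09,0,0,0,0.2],[0,0,0.09,0,0,0,0.2]]])

```text
time_s: 3.65
position: [0.5534, 0.0365, 0.1614]
tcp_rot: [[-0.329, 0.944, 0.009], [0.944, 0.329, 0.0], [-0.003, 0.009, -1.0]]
force: [0.4, -0.8, 0.0]
grip_width: 0.0172
finger_force: 0.0
```

```bash
python3 - <<'E'
from w import *
p,P,k=look("w2")
for n,ce,r,a,b in (("offcut",(.555,.044),.08,.083,.1),("offcut mid",(.555,.044),.1,.074,.15)):
    print(n,rect(P,ce,r,a,b))
E
```

```text
t 3.65 tcp [0.5534 0.0365 0.1614] yaw y-axis 19.2 tilt [ 0.009  0.    -1.   ] g 0.0172 F [ 0.4 -0.8  0. ]
cam [0.53  0.099 0.359]
offcut (2449, 552, 40, 90, 30, 'long axis deg', -70.1, 'z', 0.0881)
offcut mid (2455, 552, 41, 90, 30, 'long axis deg', -70.3, 'z', 0.0881)
```

View pics/w2.png

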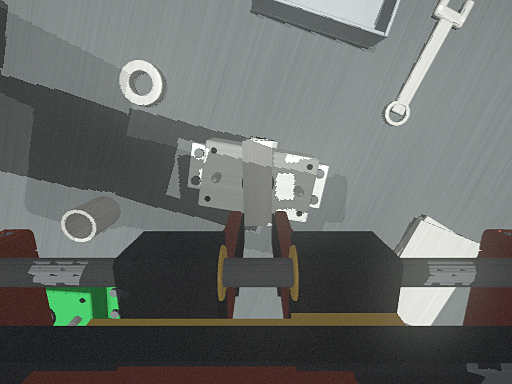

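The tube was not taken; it is still in place at (257,180). I'll go down again, close fully and check the grip before lifting.

Call:
send_rows(steps=[[[0,0,0,0,0,0,0.5],[0,0,0,0,0,0,0.5],[0,0.001,-0.04,0,0,0,0.5],[0,0.001,-0.075,0,0,0,0.5],[0,0.001,-0.094,0,0,0,0.5],[0,0.001,-0.094,0,0,0,0.5],[0,0.001,-0.094,0,0,0,0.5]]], grip_force=30)

```text
time_s: 4.4
position: [0.5493, 0.0371, 0.0616]
tcp_rot: [[-0.329, 0.944, -0.002], [0.944, 0.329, -0.0], [0.001, -0.002, -1.0]]
force: [0.9, -0.3, 0.8]
grip_width: 0.0441
finger_force: 0.0
```

Call:
send_rows(steps=[[[0,0,0,0,0,0,0],[0,0,0,0,0,0,0],[0,0,0,0,0,0,0],[0,0,0,0,0,0,0],[0,0,0,0,0,0,0]]])

```text
time_s: 4.9
position: [0.5501, 0.0372, 0.0627]
tcp_rot: [[-0.329, 0.944, 0.001], [0.944, 0.329, 0.0], [-0.0, 0.001, -1.0]]
force: [0.4, 0.6, 0.1]
grip_width: 0.0078
finger_force: 0.0
```

```bash
python3 - <<'E'
from w import *
p,P,k=look("w3")
K=np.array(k["mtx"]);R=np.array(k["orientation"])
T=get_obs()["position"]; q=R.T@(T-np.array(k["xyz"])); print("tcp pix",(K@q)[:2]/q[2])
s,d=capture("scene"); a,e=capture("side")
for c,d_ in(("scene",d),("side",e)):
    kk=calibration(c);Rr=np.array(kk["orientation"]);q=Rr.T@(T-np.array(kk["xyz"])); print(c,(np.array(kk["mtx"])@q)[:2]/q[2])
    print(rect(cloud(c,d_),(.555,.044),.09,.083,.093))
big=np.hstack([cv2.resize(s[150:250,200:300],(400,400),interpolation=2),cv2.resize(a[140:240,190:290],(400,400),interpolation=2)])
cv2.imwrite("pics/c3.png",np.vstack([big])[:,:,::-1])
E
```

```text
t 4.9 tcp [0.5501 0.0372 0.0627] yaw y-axis 19.2 tilt [ 0.001  0.    -1.   ] g 0.0078 F [0.4 0.6 0.1]
cam [0.528 0.1   0.26 ]
tcp pix [257.21556472 211.28686495]
scene [248.58462332 202.55475292]
(124, 544, 67, 38, 33, 'long axis deg', -68.5, 'z', 0.0878)
side [237.53634888 185.32426611]
(99, 551, 39, 94, 33, 'long axis deg', -69.5, 'z', 0.0882)
```

View pics/w3.png

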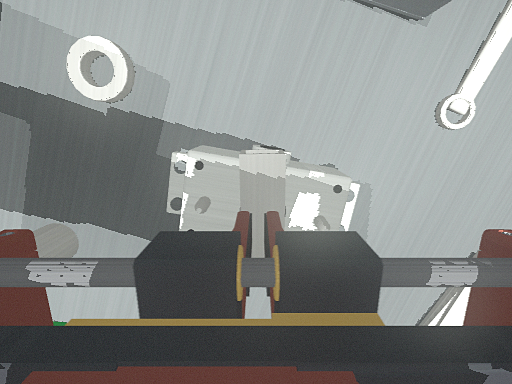

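View pics/c3.png

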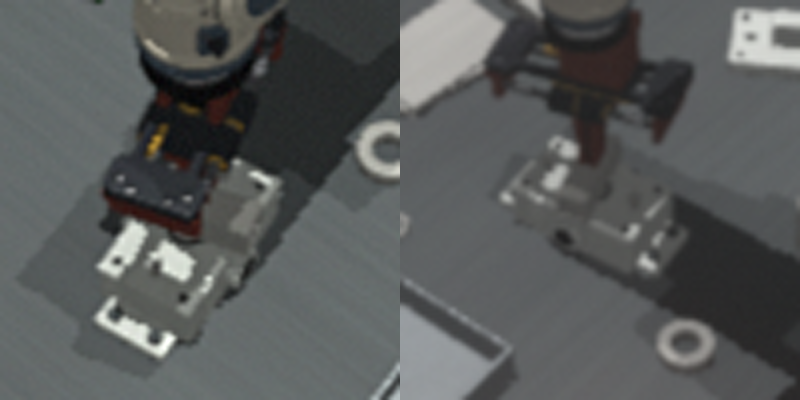

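```bash
python3 - <<'E'
from w import *
P=np.load("pics/../w3.npy")
for r in (205,213,218,225,235): print(r,[np.round(P[r,c],3).tolist() for c in (242,246,258,270,275)])
o=get_obs();print(o["joint_positions"],o["time_s"])
E
```

```text
205 [[0.536, 0.046, 0.088], [nan, nan, nan], [0.546, 0.05, 0.088], [0.554, 0.052, 0.088], [0.557, 0.053, 0.088]]
213 [[0.537, 0.046, 0.102], [0.539, 0.046, 0.102], [0.548, 0.044, 0.088], [0.553, 0.051, 0.102], [0.556, 0.052, 0.102]]
218 [[0.538, 0.046, 0.111], [0.54, 0.047, 0.112], [0.549, 0.041, 0.088], [0.553, 0.051, 0.112], [0.556, 0.053, 0.112]]
225 [[0.538, 0.047, 0.124], [0.54, 0.047, 0.123], [0.551, 0.036, 0.088], [0.553, 0.051, 0.122], [0.555, 0.052, 0.123]]
235 [[0.539, 0.046, 0.136], [0.541, 0.047, 0.137], [0.553, 0.03, 0.089], [0.552, 0.051, 0.136], [0.544, 0.071, 0.186]]
[ 4.59031196e-02  4.94202121e-01  1.87260506e+00  2.08692696e-05
  7.74679651e-01 -2.89270983e-01] 5.05
```

```bash
python3 - <<'E'
from w import *
for n,tcp in (("w1",[.5541,.044,.2432]),("w2",[.5534,.0365,.1614]),("w3",[.5501,.0372,.0627])):
    P=np.load(n+".npy"); Q=P-np.array(tcp)
    m=(np.hypot(Q[...,0],Q[...,1])<.05)&(P[...,2]>.093); r,c=np.where(m)
    z=Q[m][:,2]; i=np.argsort(z)[:6]; print(n,np.round(Q[m][i],3).tolist(),list(zip(r[i],c[i])))
for c in ("scene","side"):
    d=capture(c)[1]; P=cloud(c,d); m=(np.hypot(P[...,0]-.55,P[...,1]-.04)<.05)&(P[...,2]>.091)
    z=np.sort(P[m][:,2]); print(c,np.round(z[:15],3))
E
```

```text
w1 [[-0.023, -0.002, 0.034], [-0.024, 0.001, 0.035], [-0.022, -0.004, 0.035], [-0.03, 0.001, 0.035], [0.02, 0.021, 0.035], [0.021, 0.021, 0.035]] [(np.int64(218), np.int64(223)), (np.int64(215), np.int64(223)), (np.int64(222), np.int64(223)), (np.int64(211), np.int64(214)), (np.int64(211), np.int64(299)), (np.int64(211), np.int64(300))]
w2 [[-0.015, 0.007, 0.035], [-0.016, 0.007, 0.035], [-0.006, -0.011, 0.035], [-0.006, -0.01, 0.035], [-0.018, 0.007, 0.035], [-0.018, 0.007, 0.035]] [(np.int64(211), np.int64(239)), (np.int64(211), np.int64(237)), (np.int64(241), np.int64(244)), (np.int64(240), np.int64(244)), (np.int64(211), np.int64(234)), (np.int64(211), np.int64(235))]
w3 [[0.007, 0.015, 0.035], [-0.014, 0.008, 0.035], [-0.013, 0.008, 0.035], [-0.01, 0.009, 0.036], [0.0, 0.012, 0.036], [-0.011, 0.009, 0.036]] [(np.int64(211), np.int64(276)), (np.int64(211), np.int64(241)), (np.int64(211), np.int64(243)), (np.int64(211), np.int64(247)), (np.int64(213), np.int64(264)), (np.int64(211), np.int64(246))]
scene [0.091 0.091 0.091 0.091 0.091 0.091 0.091 0.091 0.091 0.092 0.092 0.092
 0.092 0.092 0.092]
side [0.091 0.091 0.091 0.091 0.091 0.092 0.092 0.092 0.092 0.092 0.093 0.093
 0.093 0.094 0.094]
```

Finger tips measure 35 mm above the reported TCP at three heights, whatever the opening. So the tool frame is off by 35 mm along z, and the fingers closed above the tube. I'll correct for that from here on (real tip z = reported + 0.035).

Call:
send_rows(steps=[[[0,0,0.004,0,0,0,0.5],[0,0,0.004,0,0,0,0.5],[0.002,0.001,0.004,0,0,0,0.5],[0.002,0.001,0.004,0,0,0,0.5],[0.002,0.001,-0.015,0,0,0,0.5],[0.002,0.001,-0.033,0,0,0,0.5],[0.002,0.001,-0.033,0,0,0,0.5]]])

```text
time_s: 5.85
position: [0.5501, 0.0381, 0.0274]
tcp_rot: [[-0.329, 0.944, -0.004], [0.944, 0.329, -0.0], [0.001, -0.004, -1.0]]
force: [-0.2, 0.4, -0.6]
grip_width: 0.0437
finger_force: 0.0
```

Call:
send_rows(steps=[[[0,0,0,0,0,0,0.2],[0,0,0,0,0,0,0.2],[0,0,0,0,0,0,0.2],[0,0,0,0,0,0,0.2],[0,0,0,0,0,0,0.2]]])

```text
time_s: 6.35
position: [0.5526, 0.0382, 0.03]
tcp_rot: [[-0.329, 0.944, 0.002], [0.944, 0.329, 0.0], [-0.0, 0.001, -1.0]]
force: [0.8, -0.0, 2.4]
grip_width: 0.03
finger_force: 30.0
```

Call:
send_rows(steps=[[[0,0,0.04,0,0,0,0.2],[0,0,0.085,0,0,0,0.2],[0,0.045,0.085,0,0,0,0.2],[0,0.09,0.085,0,0,0,0.2],[0,0.135,0.085,0,0,0,0.2],[0,0.18,0.085,0,0,0,0.2],[0,0.225,0.085,0,0,0,0.2],[0,0.258,0.085,0,0,0,0.2]]])

```text
time_s: 7.15
position: [0.551, 0.2986, 0.114]
tcp_rot: [[-0.33, 0.944, -0.001], [0.944, 0.33, -0.0], [0.0, -0.001, -1.0]]
force: [-0.0, -0.9, -2.6]
grip_width: 0.0296
finger_force: 30.0
```

Call:
send_rows(steps=[[[0,0,0,0,0,0,0.2],[0,0,-0.04,0,0,0,0.2],[0,0,-0.08,0,0,0,0.2],[0,0,-0.115,0,0,0,0.2],[0,0,-0.13,0,0,0,0.2],[0,0,-0.136,0,0,0,0.2],[0,0,-0.136,0,0,0,0.2]]])

```text
time_s: 7.85
position: [0.552, 0.2958, -0.0217]
tcp_rot: [[-0.329, 0.944, -0.0], [0.944, 0.329, -0.0], [-0.0, -0.0, -1.0]]
force: [-0.1, 0.0, -2.7]
grip_width: 0.0299
finger_force: 30.0
```

Call:
send_rows(steps=[[[0,0,-0.002,0,0,0,0.2],[0,0,-0.002,0,0,0,0.5],[0,0,-0.002,0,0,0,0.5],[0,0,-0.002,0,0,0,0.5],[0,0,0.04,0,0,0,0.5],[0,0,0.09,0,0,0,0.5],[0,0,0.14,0,0,0,0.5],[0,0,0.18,0,0,0,0.5]]])

```text
time_s: 8.65
position: [0.5525, 0.2966, 0.1618]
tcp_rot: [[-0.329, 0.944, 0.003], [0.944, 0.329, 0.001], [0.0, 0.003, -1.0]]
force: [0.1, 0.2, 0.1]
grip_width: 0.0441
finger_force: 0.0
```

Call:
send_rows(steps=[[[0,-0.045,0,0,0,-6,0.5],[0,-0.09,0,0,0,-12,0.5],[0,-0.135,0,0,0,-18,0.5],[0,-0.18,0,0,0,-24,0.5],[0,-0.225,0,0,0,-30,0.5],[0,-0.27,0,0,0,-36,0.5],[0,-0.3,0,0,0,-40,0.5]]])

```text
time_s: 9.35
position: [0.5517, -0.0064, 0.1589]
tcp_rot: [[0.36, 0.933, 0.001], [0.933, -0.36, -0.0], [0.0, 0.001, -1.0]]
force: [-0.1, 0.1, -0.7]
grip_width: 0.0439
finger_force: 0.0
```

Call:
send_rows(steps=[[[0,-0.045,0,0,0,-6,0.5],[0,-0.09,0,0,0,-12,0.5],[0,-0.135,0,0,0,-18,0.5],[0,-0.18,0,0,0,-24,0.5],[0,-0.225,0,0,0,-31,0.5],[-0.005,-0.274,0,0,0,-36.6,0.5],[-0.005,-0.274,0,0,0,-36.6,0.5]]])

```text
time_s: 10.05
position: [0.5465, -0.2832, 0.159]
tcp_rot: [[0.846, 0.533, 0.002], [0.533, -0.846, -0.002], [0.0, 0.003, -1.0]]
force: [-0.4, 0.7, -0.2]
grip_width: 0.0438
finger_force: 0.0
```

```bash
python3 - <<'E'
from w import *
p,P,k=look("w4")
for n,a,b in (("plate",.012,.022),("boss",.045,.054)): print(n,rect(P,(.547,-.277),.1,a,b))
for c in ("scene",):
    P=cloud(c,capture(c)[1])
    print("tray",rect(P,(.55,.297),.065,.02,.04),"body",rect(P,(.555,.035),.12,.045,.054),"proud",rect(P,(.555,.035),.1,.056,.07))
E
```

```text
t 10.05 tcp [ 0.5465 -0.2832  0.159 ] yaw y-axis -57.8 tilt [ 0.002 -0.002 -1.   ] g 0.0438 F [-0.4  0.7 -0.2]
cam [ 0.601 -0.247  0.356]
plate (5487, 549, -278, 134, 80, 'long axis deg', 32.7, 'z', 0.018)
boss (838, 549, -278, 50, 23, 'long axis deg', 32.4, 'z', 0.0489)
tray (382, 552, 300, 89, 35, 'long axis deg', -71.1, 'z', 0.0344) body (872, 555, 36, 135, 97, 'long axis deg', 8.9, 'z', 0.0505) proud (91, 556, 38, 99, 31, 'long axis deg', 23.9, 'z', 0.0596)
```

View pics/w4.png

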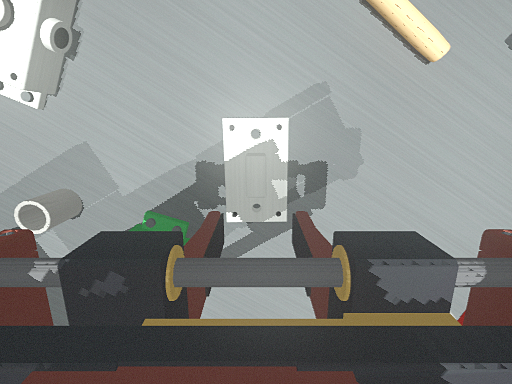

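Wrist view: cover at (255,170), centred in front of the fingers. The scene depth shows the tube in the tray at (0.552, 0.300). Next I'll grip the boss.

Call:
send_rows(steps=[[[0.002,0.003,-0.045,0,0,0.4,0.5],[0.003,0.005,-0.09,0,0,0.4,0.5],[0.003,0.005,-0.13,0,0,0.4,0.5],[0.003,0.005,-0.16,0,0,0.4,0.5],[0.003,0.005,-0.172,0,0,0.4,0.5],[0.003,0.005,-0.172,0,0,0.4,0.5],[0.003,0.005,-0.172,0,0,0.4,0.5]]], grip_force=55)

```text
time_s: 10.85
position: [0.5508, -0.2724, -0.0126]
tcp_rot: [[0.838, 0.546, 0.001], [0.546, -0.838, -0.001], [0.001, 0.001, -1.0]]
force: [-0.6, -0.6, 0.2]
grip_width: 0.044
finger_force: 0.0
```

Call:
send_rows(steps=[[[0,0,0,0,0,0,0.1],[0,0,0,0,0,0,0.1],[0,0,0,0,0,0,0.1],[0,0,0,0,0,0,0.1],[0,0,0,0,0,0,0.1],[0,0,0,0,0,0,0.1]]])

```text
time_s: 11.45
position: [0.5515, -0.274, -0.0122]
tcp_rot: [[0.839, 0.545, 0.003], [0.545, -0.839, -0.002], [0.002, 0.003, -1.0]]
force: [1.8, -2.7, 6.4]
grip_width: 0.0239
finger_force: 55.0
```

Call:
send_rows(steps=[[[0,0,0.03,0,0,0,0.1],[0,0,0.075,0,0,0,0.1],[0,0,0.12,0,0,0,0.1],[0.001,0.04,0.13,0,0,-3,0.1],[0.002,0.08,0.13,0,0,-6,0.1],[0.003,0.12,0.13,0,0,-9,0.1],[0.004,0.16,0.13,0,0,-12,0.1]]])

```text
time_s: 12.15
position: [0.5523, -0.1112, 0.1158]
tcp_rot: [[0.935, 0.356, -0.002], [0.356, -0.935, 0.001], [-0.002, -0.001, -1.0]]
force: [0.6, -0.1, -4.0]
grip_width: 0.0239
finger_force: 55.0
```

Call:
send_rows(steps=[[[0,0.04,0,0,0,-3,0.1],[0.001,0.08,0,0,0,-6,0.1],[0.002,0.12,0,0,0,-9,0.1],[0.002,0.153,0,0,0,-11.1,0.1],[0.002,0.153,0,0,0,-11.1,0.1],[0.002,0.153,0,0,0,-11.1,0.1]]])

```text
time_s: 12.75
position: [0.5547, 0.0407, 0.1157]
tcp_rot: [[0.985, 0.174, -0.002], [0.174, -0.985, -0.0], [-0.002, -0.0, -1.0]]
force: [0.6, -0.5, -5.4]
grip_width: 0.0237
finger_force: 55.0
```

```bash
python3 - <<'E'
from w import *
p,P,k=look("w5")
for n,a,b in (("plate",.135,.16),("boss",.166,.19),("body",.045,.054),("foot",.006,.0545)): print(n,rect(P,(.555,.035),.1,a,b))
z=P[...,2]; m=np.hypot(P[...,0]-.555,P[...,1]-.035)<.09
print(np.histogram(z[m],bins=np.arange(.0,.25,.01)))
for c in ("scene","side"):
    d=capture(c)[1]; Q=cloud(c,d); np.save(c+"5.npy",Q); print(c,rect(Q,(.555,.035),.1,.135,.16))
E
```

```text
t 12.75 tcp [0.5547 0.0407 0.1157] yaw y-axis -80.0 tilt [-0.002 -0.    -1.   ] g 0.0237 F [ 0.6 -0.5 -5.4]
cam [0.619 0.053 0.313]
plate (12611, 549, 41, 135, 80, 'long axis deg', 10.1, 'z', 0.1458)
boss (3175, 550, 41, 50, 43, 'long axis deg', 9.8, 'z', 0.1768)
body (692, 601, 42, 80, 40, 'long axis deg', -80.0, 'z', 0.0498)
foot (1898, 624, 48, 71, 64, 'long axis deg', -40.6, 'z', 0.0131)
(array([ 1115,  1114,     0,     0,   412,   280,     0,     0,     0,
           0,     0,     0,     6,   115, 12254,   276,   373,  2619,
         389,   385,   436,   199,   262,  4497]), array([0.  , 0.01, 0.02, 0.03, 0.04, 0.05, 0.06, 0.07, 0.08, 0.09, 0.1 ,
       0.11, 0.12, 0.13, 0.14, 0.15, 0.16, 0.17, 0.18, 0.19, 0.2 , 0.21,
       0.22, 0.23, 0.24]))
scene (690, 550, 42, 137, 82, 'long axis deg', 9.3, 'z', 0.1464)
side (461, 547, 38, 136, 84, 'long axis deg', 10.2, 'z', 0.1466)
```

View pics/w5.png

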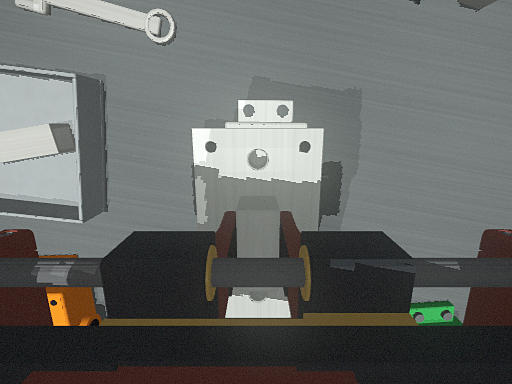

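Wrist view: the plate (hole at (258,158)) hangs over the body, whose foot shows at (265,110). It needs a correction of +6 mm in x, −6 mm in y and −0.5°. I'll lower to just above the dowels and re-check.

Call:
send_rows(steps=[[[0.003,-0.003,-0.01,0,0,-0.5,0.1],[0.006,-0.006,-0.03,0,0,-0.5,0.1],[0.006,-0.006,-0.046,0,0,-0.5,0.1],[0.006,-0.006,-0.046,0,0,-0.5,0.1],[0.006,-0.006,-0.046,0,0,-0.5,0.1],[0.006,-0.006,-0.046,0,0,-0.5,0.1]]])

```text
time_s: 13.5
position: [0.5624, 0.0338, 0.0708]
tcp_rot: [[0.987, 0.163, 0.001], [0.163, -0.987, 0.0], [0.001, 0.0, -1.0]]
force: [0.7, 0.2, -4.7]
grip_width: 0.0237
finger_force: 55.0
```

```bash
python3 - <<'E'
from w import *
p,P,k=look("w6")
for n,a,b in (("plate",.09,.107),("boss",.12,.14),("body",.045,.054)): print(n,rect(P,(.555,.035),.1,a,b))
for c in ("scene","side"):
    Q=cloud(c,capture(c)[1]); print(c,rect(Q,(.555,.035),.1,.09,.11))
E
```

```text
t 13.5 tcp [0.5624 0.0338 0.0708] yaw y-axis -80.6 tilt [ 0.001  0.    -1.   ] g 0.0237 F [ 0.7  0.2 -4.7]
cam [0.626 0.046 0.268]
plate (12373, 557, 34, 135, 80, 'long axis deg', 9.4, 'z', 0.101)
boss (3000, 558, 35, 50, 43, 'long axis deg', 8.2, 'z', 0.1319)
body (85, 599, 41, 13, 10, 'long axis deg', -64.0, 'z', 0.05)
scene (630, 558, 36, 135, 83, 'long axis deg', 9.2, 'z', 0.1016)
side (420, 556, 31, 138, 88, 'long axis deg', 9.7, 'z', 0.1012)
```

Call:
send_rows(steps=[[[-0.002,0.001,0,0,0,0,0.1],[-0.002,0.001,-0.006,0,0,0,0.1],[-0.002,0.001,-0.012,0,0,0,0.1],[-0.002,0.001,-0.016,0,0,0,0.1],[-0.002,0.001,-0.018,0,0,0,0.1],[-0.002,0.001,-0.018,0,0,0,0.1]]])

```text
time_s: 14.25
position: [0.5596, 0.0351, 0.0517]
tcp_rot: [[0.987, 0.163, -0.001], [0.163, -0.987, -0.0], [-0.001, -0.0, -1.0]]
force: [-0.6, -0.9, -3.7]
grip_width: 0.0238
finger_force: 55.0
```

Call:
send_rows(steps=[[[0,0,-0.002,0,0,0,0.1],[0,0,-0.004,0,0,0,0.1],[0,0,-0.006,0,0,0,0.1],[0,0,-0.006,0,0,0,0.1],[0,0,-0.006,0,0,0,0.1]]])

```text
time_s: 14.75
position: [0.5598, 0.0352, 0.0463]
tcp_rot: [[0.987, 0.163, -0.0], [0.163, -0.987, 0.0], [-0.0, -0.0, -1.0]]
force: [0.4, 0.2, -3.9]
grip_width: 0.0237
finger_force: 55.0
```

The cover is on the dowels with no side load. Pressing down now.

Call:
send_rows(steps=[[[0,0,-0.002,0,0,0,0.1],[0,0,-0.004,0,0,0,0.1],[0,0,-0.006,0,0,0,0.1],[0,0,-0.008,0,0,0,0.1],[0,0,-0.008,0,0,0,0.1],[0,0,-0.008,0,0,0,0.1]]], grip_force=60)

```text
time_s: 15.35
position: [0.5601, 0.0352, 0.0389]
tcp_rot: [[0.987, 0.163, 0.001], [0.163, -0.987, 0.0], [0.001, 0.0, -1.0]]
force: [-3.4, 0.2, 6.8]
grip_width: 0.0234
finger_force: 60.0
```

```bash
python3 - <<'E'
from w import *
p,P,k=look("w7"); print(get_obs()["ft_torque"])
for n,a,b in (("plate",.06,.08),): print(n,rect(P,(.555,.035),.1,a,b))
E
```

```text
t 15.35 tcp [0.5601 0.0352 0.0389] yaw y-axis -80.6 tilt [ 0.001  0.    -1.   ] g 0.0234 F [-3.4  0.2  6.8]
cam [0.624 0.047 0.236]
[ 0.01658533  0.59691071 -0.03543385]
plate (12646, 555, 36, 135, 80, 'long axis deg', 9.5, 'z', 0.0691)
```

Call:
send_rows(steps=[[[-0.001,0,-0.001,0,0,0,0.1],[-0.001,0,-0.0015,0,0,0,0.1],[-0.001,0,-0.002,0,0,0,0.1],[-0.001,0,-0.002,0,0,0,0.1],[-0.001,0,-0.002,0,0,0,0.1]]])

```text
time_s: 15.9
position: [0.5602, 0.0352, 0.0378]
tcp_rot: [[0.987, 0.163, 0.003], [0.163, -0.987, 0.0], [0.003, 0.0, -1.0]]
force: [-3.1, 0.4, 13.5]
grip_width: 0.0239
finger_force: 60.0
```

```bash
python3 - <<'E'
from w import *
p,P,k=look("w8"); print(get_obs()["ft_torque"])
print(rect(P,(.555,.035),.1,.06,.08))
E
```

```text
t 15.9 tcp [0.5602 0.0352 0.0378] yaw y-axis -80.6 tilt [ 0.003  0.    -1.   ] g 0.0239 F [-3.1  0.4 13.5]
cam [0.624 0.047 0.235]
[-0.21472767  0.60719874  0.0153603 ]
(12670, 555, 36, 135, 80, 'long axis deg', 9.5, 'z', 0.0681)
```

Call:
send_rows(steps=[[[-0.0005,0,-0.001,0,0,0,0.1],[-0.0005,0,-0.0015,0,0,0,0.1],[-0.0005,0,-0.0015,0,0,0,0.1],[-0.0005,0,-0.0015,0,0,0,0.1],[-0.0005,0,-0.0015,0,0,0,0.1]]])

```text
time_s: 16.45
position: [0.5602, 0.0353, 0.0377]
tcp_rot: [[0.987, 0.164, 0.004], [0.164, -0.987, 0.0], [0.004, 0.001, -1.0]]
force: [-5.9, -0.3, 27.0]
grip_width: 0.0236
finger_force: 60.0
```

```bash
python3 - <<'E'
from w import *
def fit(P):
    m=(np.hypot(P[...,0]-.555,P[...,1]-.035)<.08)&(abs(P[...,2]-.068)<.004); q=P[m]
    a=np.deg2rad(9.5); d=q[:,:2]-[.555,.0355]; u=d@[np.cos(a),np.sin(a)]; v=d@[-np.sin(a),np.cos(a)]
    s,*_=np.linalg.lstsq(np.c_[u,v,np.ones(len(u))],q[:,2],rcond=None); print("slopes mm over 134/80:",s[0]*134,s[1]*80,"z0",s[2],"u",u.min(),u.max())
p,P,k=look("w9"); print(get_obs()["ft_torque"]); fit(P); print(rect(P,(.555,.035),.1,.06,.08))
for c in("scene","side"):fit(cloud(c,capture(c)[1]))
E
```

```text
t 16.45 tcp [0.5602 0.0353 0.0377] yaw y-axis -80.6 tilt [ 0.004  0.    -1.   ] g 0.0236 F [-5.9 -0.3 27. ]
cam [0.624 0.047 0.235]
[-0.28222024  1.22426725  0.00332079]
slopes mm over 134/80: 0.08531419044253559 0.03222995418142194 z0 0.0680132682038846 u -0.06721453871744541 0.06676430873129309
(12603, 555, 36, 134, 81, 'long axis deg', 9.6, 'z', 0.068)
slopes mm over 134/80: -0.06702912040543695 0.4545108585651536 z0 0.06830177614346712 u -0.06738230740400396 0.0683066408811069
slopes mm over 134/80: 0.0821507336641163 0.08122651309073858 z0 0.06848125577573866 u -0.07109181972937301 0.06463797530933256
```

The cover is flush (top at 68.0 mm, tilt under 0.1 mm), held at 27 N against a hard stop. Handing in.

```bash
python3 -c "
from cell import *
print(sign_off())"
```

```text
the job is handed in; nothing more can be done
None
```

The tube is in the grey tray, and the cover is on the dowels, pressed flush at about 27 N and still held by the gripper; the job is handed in at about 16.5 s. The reported tool point sat about 35 mm beyond the real fingertips, so the first two tries closed above the tube without moving it, and I corrected for that afterwards.

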